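# Open the shutter and thread the stirrer shaft through both guide bushings

## Task

Turn the black knob on top of the green shaft guide stand clockwise until it clicks past its detent and stays there, with the red shutter swung away from the upper brass bushing. Then take the steel stirrer shaft by its blue handle out of the grey holder block and lower it upright through the upper and then the lower bushing, until its tip hangs freely about half-way between the lower bushing and the base plate. Finish while still holding the shaft still in that place, and leave the two white sample bottles and the timer where they are.

Things in the scene. Friction and masses are not known exactly. Their poses are not given: they have to be found in the camera images.
- knob (a joint): turn of the black shutter knob, rad: 0 = closed, as at the start (red blade over the upper bushing), grows clockwise seen from above, end stop at 1.25. A spring detent resists up to about 0.6 (at most about 0.15 N m) and then pulls the knob on to its open notch at 1.2 to 1.25, where it stays.
- knob_grip (a point): centre of the knob's bar grip, on the vertical turning axis, 150 mm above the bench. The bar is 12 mm thick, 44 mm long and 36 mm high (18 mm above and below this point); the point turns with the knob: its z is up, its y axis lies along the bar and its -y points along the red blade, which lies just under the bar, its top 26 mm below this point, 3 mm thick, 16 to 26 mm wide, reaching 78 mm from the axis. The top of the stand's upper plate is 33 mm below this point.
- bore_top (a point): centre of the upper brass bushing's mouth, the highest rim, 120 mm above the bench. Bore 14 mm wide, vertical, 18 mm long. The knob's axis stands 65 mm from it (in the stand's +y); the point has the stand's axes (z up, the column at its +x side). Nothing on the stand stands more than 4 mm above this rim but the knob (168 mm above the bench at its top).
- bore_low (a point): centre of the lower brass bushing's underside, 50 mm above the bench, straight below bore_top. Bore 14 mm wide, 17 mm long (its mouth is at 67 mm). The top of the stand's base plate is 38 mm below this point.
- shaft_grip (a point): centre of the shaft's blue handle, a cylinder 20 mm in diameter and 45 mm high, z along the shaft to the handle's end. At the start the shaft stands upright in the middle hole of the grey holder block (fixed, 60 x 110 mm, 65 mm high; the hole is 55 mm deep, 11.5 mm wide). The shaft weighs about 0.12 kg.
- shaft_tip (a point): free lower end of the steel shaft, 10 mm in diameter with a slightly tapered foot, 162.5 mm below shaft_grip along the shaft (140 mm below the handle's underside); z along the shaft towards the handle.
- sample_a: white sample bottle with a blue cap, 51 mm wide, 100 mm high, origin under its centre; leave it alone
- sample_b: white sample bottle with a white cap, 51 mm wide, 100 mm high, origin under its centre; leave it alone
- timer: small white laboratory timer lying flat, 72 x 66 x 18 mm, origin under its centre; leave it alone
Mind the look-alikes: they are no part of the job. There is more than one size of the part that bears shaft_grip; the job needs the largest.

How it is judged:
On the way, in this order (a step that is already met when the one before it is completed fails the run):
1. the knob is turned past its detent (above 1.0 rad) while the shaft is not yet in the bushings (value of joint knob above 1 rad and horizontal distance between shaft_tip and bore_low above 0.02 m), for 0.1 s.
2. the shaft's tip has come through the upper bushing and is above the lower one, shutter open (value of joint knob above 1 rad and horizontal distance between shaft_tip and bore_top below 0.009 m and z of shaft_tip in the frame of bore_low between 0.016 and 0.065 m), for 0.05 s.
At the end, for the whole second after the job is handed in: Shaft through both bushings: tip 6 to 34 mm under the lower bushing (base plate at 38), within 4 mm of the bore axis, within 0.07 rad of its direction, still (0.02 m/s), held by the fingers (over 2 N), pressing on the stand with under 20 N; knob above 1.0 rad (z of shaft_tip in the frame of bore_low between -0.034 and -0.006 m and horizontal distance between shaft_tip and bore_low below 0.004 m and angle between the z axis of shaft_tip and the z axis of bore_low, either way round below 0.07 rad and contact force between the fingers and shaft above 2 N and contact force between shaft and stand below 20 N and linear speed of shaft below 0.02 m/s and value of joint knob above 1 rad); the arm keeps its last pose, push and grip.
It fails at once if the sample bottle sample_a is moved by more than 20 mm (distance of sample_a from where it was at the start of the episode above 0.02 m).
It fails at once if the sample bottle sample_b is moved by more than 20 mm (distance of sample_b from where it was at the start of the episode above 0.02 m).
It fails at once if the timer is moved by more than 20 mm (distance of timer from where it was at the start of the episode above 0.02 m).
It also fails if it takes over 56 s, if anything falls off the work surface, if the arm or the gripper's body presses on something with over 40 N, if the wrist force passes 120 N, or if a joint passes its speed limit or range.

## Robot

A 6-joint arm with a two-finger parallel gripper is mounted at the origin on a cart in front of the work surface, level with it; the furniture and walls round the work are solid. World frame = base frame: x ahead of the robot, y to its left, z up, the work surface at z = 0. Lengths are in m, angles in rad, forces in N, time in s.
With the tool pointing down it reaches from about 0.375 to 0.975 m from the base axis. Payload 3.8 kg.
Tool frame: the origin (TCP) lies midway between the tips of the shut fingers; the grasp point (between the pads) lies 19 mm behind it; z points along the fingers, y is the line along which they close (so a half turn about z gives the same grasp; the last joint's range is limited). The gripper opens to 85 mm and grips with 20 to 120 N. Pads are 22 mm wide; open, the fingers measure 114 mm over their backs; the gripper's body (76 mm by 85 mm) begins 54 mm behind the grasp point. The pads swing forward as they close: fully open they stand 13 mm farther back than shut.
Start: joints at [-1.382, 0.264, 1.604, -0, 1.274, -0.037], TCP at [0.151, -0.658, 0.231] pointing down, gripper open.
Joint ranges: [-2.63, 2.63], [-0.94, 2.18], [0.31, 2.57], [-1.31, 4.45], [0, 2.66], [-2.55, 2.55]. Speed limits (rad/s): [2.57, 2.57, 3.14, 3.14, 3.14, 3.14].

## Interface

Orientations are given as a 3x3 rotation matrix whose columns are the frame's x, y, z axes.
In Python, from cell import monitor, imaging, ctrl gives the robot as it stands.
- The arm moves only by the tool step_arm, never from a script. Its argument "deltas" is a list of rows, each a list of 3 entries, a list of its own where there are three numbers: the shift along the world's x, y, z each as a share of 0.04 m, from -1 to 1, then the turn about the world's z as a share of 0.12 rad, from -1 to 1, then the gripper's target within -1 to 1 (fully open at 1, half-way at 0, shut at -1). In form: [[[dx, dy, dz], roll, jaw], ...]. A call has 1 to 5 rows; each row shifts and turns the commanded pose from where the row before left it; what a row does not reach is not made up. A row lasts 1/10 s, in which the tool goes at most 50 mm and 8.59 degrees, less where a joint would pass 70% of its speed; a pose out of reach is approached as far as the arm can. A call with a number of a shift or a turn outside -1 to 1 is refused whole. A call with a gripper value outside its range is refused whole. The fingers move at their own pace and stop on an object; "squeeze" is the grip in N (left out, the last holds). Time passes only in rows, so rows that do not move let the fingers close. It gives the time, the measured TCP pose, the force, the opening and the grip force at its end, in the units of the state.
- monitor.get_obs(): the state, without advancing time (a new reading comes with each control period).
- imaging.capture(name): name is "side" or "top" or "wrist"; returns a dict with "pixels" (480x640x3 uint8, blue, green, red), "vertical_fov" (degrees; the focal length in pixels is half the picture's height over the tangent of half this angle, whatever the lens; pixels are square), "cx", "cy" (the principal point, pixels), "origin" and "orientation" of the camera in the world; the wrist camera has in their place "tool_from_camera" (4x4, takes a point from camera to tool coordinates, whose origin is the TCP and whose axes are the flange's). Camera axes: x right, y up, looking along -z (the intrinsics and any distortion apply to the point x, -y, -z); pixel columns grow to the right and rows downward; lengths in m; the calibration is good to about 2 mm. A picture is of the moment at which its call begins: read the wrist's pose just before it. There is no depth.
- ctrl.hand_in(): hands the job in; it is judged then, once.
The state is a dict: "clock": time; "joint_pos": joint angles; "dq": joint speeds; "effort": joint torques, N m; "position": TCP position; "tool_rot": TCP orientation; "ft_force": force on the tool from outside, world axes, zero at the start; "wrist_torque": the same for the moment, N m; "gripper_width": opening from 0.0 (shut) to 1.0 (fully open); "finger_force": force on a finger pad.
Only numpy, scipy, OpenCV 4.12 (cv2) and the standard library are available. Lean on these libraries where they do the work, as an engineer would, in place of code of your own. Each camera call takes 0.05 s, during which the arm holds its last target. There are 200 camera calls.

## Working session

There is one attempt and no reset: what is moved stays moved. The work goes in short steps, Python scripts to look and compute and a tool call to move; the robot and the scene stay as the last step left them, time stands still between calls to the robot, and variables do not carry over. Pictures are saved under pics/ and viewed, at most 10 in all, crops included, and the job is handed in when it is done.

Besides the shell and the picture viewer there is one more tool, called after "Emit:" as name(argument=value, ...), one argument or row to a line, values as JSON. step_arm: Moves the arm, as the interface text tells. Its arguments: {"type":"object","properties":{"deltas":{"type":"array"},"squeeze":{"type":"number"}},"required":["deltas"]}

```bash
ls; mkdir -p pics; cat > h.py <<'E'
import numpy as np, cv2, json
from cell import monitor, imaging, ctrl
def grab(name,fn):
    o=monitor.get_obs(); c=imaging.capture(name); cv2.imwrite(f'pics/{fn}.png',c['pixels'])
    d={k:(np.array(v).tolist() if not isinstance(v,(str,)) else v) for k,v in c.items() if k!='pixels'}
    d['pos']=np.array(o['position']).tolist(); d['rot']=np.array(o['tool_rot']).tolist()
    json.dump(d,open(f'pics/{fn}.json','w')); return d
def cam(fn):
    d=json.load(open(f'pics/{fn}.json'))
    if 'tool_from_camera' in d:
        T=np.array(d['tool_from_camera']);R=np.array(d['rot']);return R@T[:3,:3],R@T[:3,3]+d['pos'],d
    return np.array(d['orientation']),np.array(d['origin']),d
def ray(fn,u,v):
    R,o,d=cam(fn); f=240/np.tan(np.radians(d['vertical_fov'])/2)
    return o,R@np.array([(u-d['cx'])/f,-(v-d['cy'])/f,-1])
def at_z(fn,u,v,z):
    o,r=ray(fn,u,v); return o+r*(z-o[2])/r[2]
def proj(fn,p):
    R,o,d=cam(fn); f=240/np.tan(np.radians(d['vertical_fov'])/2)
    q=R.T@(np.array(p)-o); return np.array([d['cx']-f*q[0]/q[2],d['cy']+f*q[1]/q[2]])
E
python3 - <<'E'
from h import *
for n in('side','top','wrist'):print(grab(n,n+'0'))
o=monitor.get_obs();print(o)
E
```

```text
pics
{'vertical_fov': 57.41847166192301, 'cx': 324.7047680962813, 'cy': 241.75567083538186, 'origin': [0.44484777243417606, -1.0362118906970876, 0.7001267423049089], 'orientation': [[0.9877966901667623, 0.0977335734735088, -0.12126766886391184], [-0.1547846487981097, 0.5295099641988061, -0.834062893498221], [-0.017303508084633126, 0.8426549391241216, 0.5381758468917827]], 'pos': [0.15097390136228178, -0.6571439923454633, 0.2299380058618373], 'rot': [[0.9746210568771919, 0.22386067931564846, -0.00043789030814870054], [0.22386109592918044, -0.9746185101646677, 0.002229209229676536], [7.225629274866053e-05, -0.0022706608597066313, -0.9999974194358144]]}
{'vertical_fov': 57.61323557266037, 'cx': 326.4113613443921, 'cy': 244.88194411832012, 'origin': [0.4131966048909091, -0.20750627505430846, 1.0385132240028738], 'orientation': [[0.01719909617015269, 0.9835937152894576, -0.17957615190779452], [-0.999654473842792, 0.013345459706532212, -0.022645786171205343], [-0.01987772665624688, 0.17990359070430692, 0.9834833877776872]], 'pos': [0.15100027953440787, -0.6571727339707566, 0.22995517880572
[... 1014 characters left out ...]
  1.27364562e+00, -3.68665353e-02]), 'dq': array([-0.00258017, -0.0024175 , -0.0051514 ,  0.00013379,  0.00153838,
       -0.0002308 ]), 'effort': array([ 4.11400642e-04, -5.15904272e+01, -3.67959452e+01, -6.40099438e-05,
        8.05550662e-03, -3.44736259e-05]), 'position': array([ 0.15100608, -0.65732639,  0.23023746]), 'tool_rot': array([[ 9.74629890e-01,  2.23822442e-01, -3.04606105e-04],
       [ 2.23822635e-01, -9.74628439e-01,  1.68367659e-03],
       [ 7.99668320e-05, -1.70913927e-03, -9.99998536e-01]]), 'ft_force': array([ 0.00098641, -0.33545576, -0.50253841]), 'wrist_torque': array([-0.03774894, -0.00835552,  0.00412853]), 'finger_force': 0.0, 'gripper_width': 1.0024993903468575}
```

View pics/top0.png

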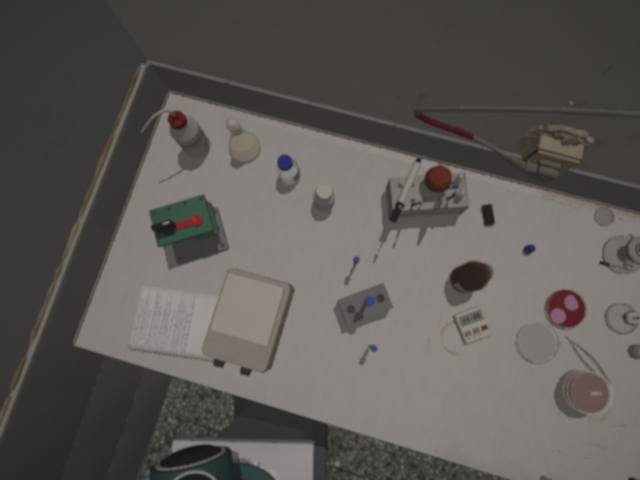

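View pics/side0.png

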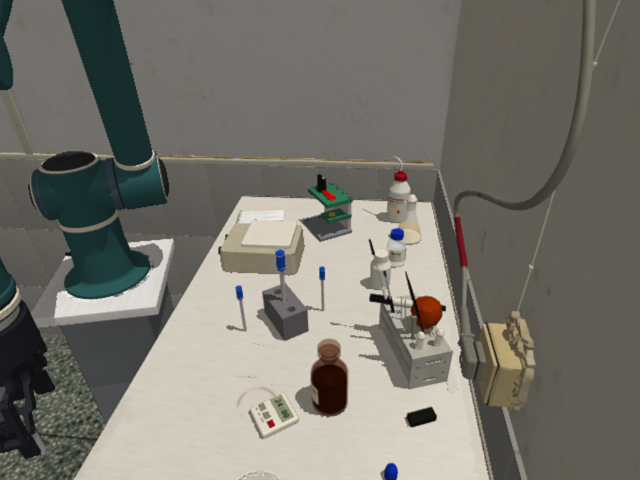

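The top view shows the green stand with its black knob at about (163,228) and the red blade running towards (200,220). The two sample bottles are at (287,170) and (324,195), and the timer is at (473,324). There are three blue-handled shafts: (369,300) in the middle hole of the grey block, and thinner ones at (356,260) and (373,349). The one in the block fits the description because it is the largest and stands in the middle hole. I'll confirm in an enlarged crop.

```bash
python3 - <<'E'
import cv2,numpy as np
t=cv2.imread('pics/top0.png');s=cv2.imread('pics/side0.png')
def c(im,u,v,w,h): return cv2.convertScaleAbs(cv2.resize(im[v:v+h,u:u+w],(400,300),interpolation=cv2.INTER_CUBIC),alpha=1.5)
cv2.imwrite('pics/crop1.png',np.vstack([np.hstack([c(t,145,190,80,60),c(t,325,250,80,60)]),np.hstack([c(s,290,165,80,60),c(s,220,240,128,96)])]))
E
```

```text
(no output)
```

View pics/crop1.png

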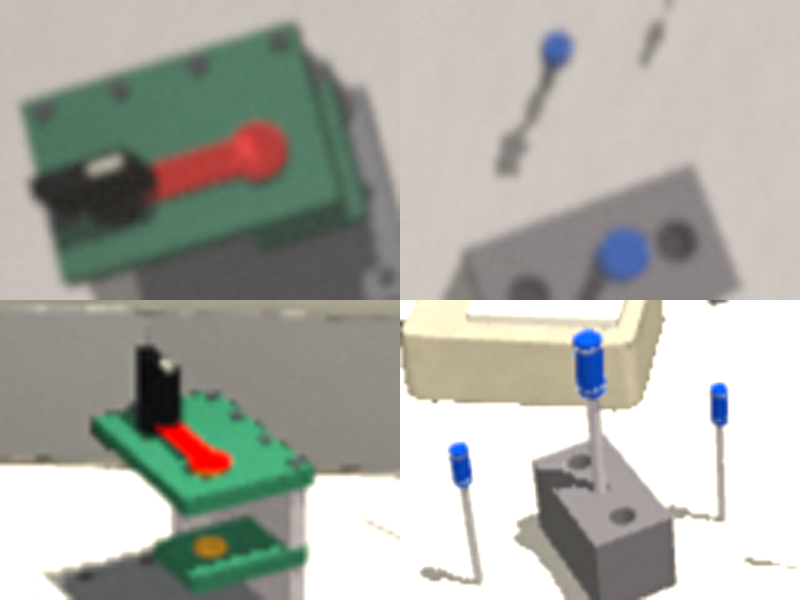

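The crop confirms it: the shaft in the middle hole has the largest handle, top at about (370,300.6), and the other two are smaller. The red blade's disc is at about (197,220).

```bash
python3 - <<'E'
from h import *
def tri(ps):
    A=np.zeros((3,3));b=np.zeros(3)
    for p in ps:
        o,r=ray(*p);r/=np.linalg.norm(r);P=np.eye(3)-np.outer(r,r);A+=P;b+=P@o
    return np.linalg.solve(A,b)
np.set_printoptions(precision=4,suppress=True)
print('disc',at_z('top0',197,220,.124),tri([('top0',197,220),('side0',332.6,197)]))
print('bladeStart',at_z('top0',145+165/5,190+180/5,.124))
print('handle',at_z('top0',370,300.6,.195),tri([('top0',370,300.6),('side0',280.2,252)]))
for n,p in dict(kn_top_l=(145+35/5,190+185/5),kn_r=(145+150/5,190+165/5)).items(): print(n,at_z('top0',*p,.168))
# plate corners at z .117
for p in [(22,105),(295,22),(345,205),(68,282)]: print('plate',at_z('top0',145+p[0]/5,190+p[1]/5,.117))
for p in [(468,248),(690,165),(740,285)]: print('holder',at_z('top0',325+(p[0]-400)/5,250+p[1]/5,.065))
for n,p in dict(blue=(285,161),white=(324,190)).items(): print(n,at_z('top0',*p,.1))
for n,p in dict(amber=(478,268),shA=(356,259),shB=(373,349),boxcorner=(236,270),boxc2=(292,285)).items(): print(n,at_z('top0',*p,.1))
E
```

```text
disc [0.6312 0.0949 0.124 ] [0.6336 0.0958 0.1213]
bladeStart [0.6173 0.1353 0.124 ]
handle [ 0.4598 -0.2735  0.195 ] [ 0.4609 -0.2736  0.1936]
kn_top_l [0.6047 0.1725 0.168 ]
kn_r [0.6138 0.1255 0.168 ]
plate [0.6518 0.2038 0.117 ]
plate [0.691  0.0857 0.117 ]
plate [0.6088 0.0583 0.117 ]
plate [0.5732 0.1766 0.117 ]
holder [ 0.4681 -0.2142  0.065 ]
holder [ 0.5064 -0.3126  0.065 ]
holder [ 0.4538 -0.3343  0.065 ]
blue [ 0.7769 -0.0885  0.1   ]
white [ 0.7093 -0.1783  0.1   ]
amber [ 0.5385 -0.5128  0.1   ]
shA [ 0.5543 -0.2507  0.1   ]
shB [ 0.3646 -0.2871  0.1   ]
boxcorner [0.5264 0.0096 0.1   ]
boxc2 [ 0.4957 -0.1133  0.1   ]
```

Emit:
step_arm(
  deltas=[
    [[0.46,0.82,0.5],0.555,1],
    [[0.46,0.82,0.5],0.555,1],
    [[0.46,0.82,0.3],0.555,1],
    [[0.46,0.82,0],0.555,1],
    [[0.46,0.82,0],0.555,1],
  ],
)

```text
clock: 0.65
position: [0.2437, -0.4927, 0.2838]
tool_rot: [[0.847, 0.532, 0.001], [0.532, -0.847, -0.001], [0.0, 0.001, -1.0]]
ft_force: [0.3, -0.0, -0.7]
gripper_width: 1.0
finger_force: 0.0
```

Emit:
step_arm(
  deltas=[
    [[0.46,0.82,0],0.555,1],
    [[0.46,0.82,0],0.555,1],
    [[0.46,0.82,0],0.555,1],
    [[0.46,0.82,0],0.555,1],
    [[0.46,0.82,0],0.555,1],
  ],
)

```text
clock: 1.15
position: [0.3354, -0.3283, 0.2831]
tool_rot: [[0.626, 0.78, -0.0], [0.78, -0.626, 0.0], [0.0, -0.0, -1.0]]
ft_force: [0.3, -0.0, 0.2]
gripper_width: 1.001
finger_force: 0.0
```

Emit:
step_arm(
  deltas=[
    [[0.46,0.82,0],0.555,1],
    [[0.46,0.82,0],0.555,1],
    [[0.46,0.82,0],0.555,1],
    [[0.46,0.82,0],0.555,1],
    [[0.46,0.82,0],0.555,1],
  ],
)

```text
clock: 1.65
position: [0.4274, -0.1644, 0.2831]
tool_rot: [[0.337, 0.942, 0.0], [0.942, -0.337, -0.0], [-0.0, 0.0, -1.0]]
ft_force: [0.9, -0.5, -0.3]
gripper_width: 1.0
finger_force: 0.0
```

Emit:
step_arm(
  deltas=[
    [[0.46,0.82,0],0.555,1],
    [[0.46,0.82,0],0.555,1],
    [[0.46,0.82,0],0.555,1],
    [[0.46,0.82,0],0.555,1],
    [[0.46,0.82,0],0.555,1],
  ],
)

```text
clock: 2.15
position: [0.5194, -0.0003, 0.2831]
tool_rot: [[0.01, 1.0, -0.0], [1.0, -0.01, -0.0], [-0.0, -0.0, -1.0]]
ft_force: [1.0, -1.0, 0.3]
gripper_width: 1.006
finger_force: 0.0
```

Emit:
step_arm(
  deltas=[
    [[0.46,0.82,0],0.555,1],
    [[0.46,0.82,0],0.555,1],
    [[0.46,0.82,0],0.555,1],
    [[0,0,0],0,1],
    [[0,0,0],0,1],
  ],
)

```text
clock: 2.65
position: [0.5741, 0.0971, 0.2825]
tool_rot: [[-0.187, 0.982, -0.002], [0.982, 0.187, -0.001], [-0.0, -0.002, -1.0]]
ft_force: [-0.1, -0.2, -0.3]
gripper_width: 0.997
finger_force: 0.0
```

```bash
python3 - <<'E'
from h import *
grab('wrist','w1'); im=cv2.imread('pics/w1.png'); cv2.imwrite('pics/w1b.png',cv2.convertScaleAbs(im,alpha=1.4))
for p in [(.632,.095,.124),(.611,.157,.168)]: print(proj('w1',p))
E
```

```text
[378.82849941 230.19840373]
[381.83072743 159.81694154]
```

View pics/w1b.png

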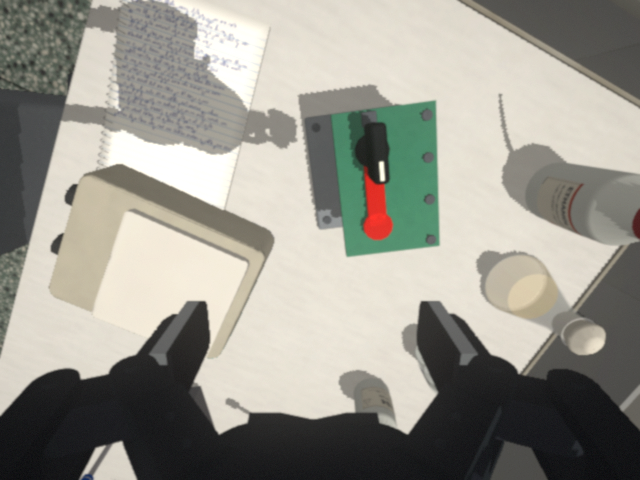

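The wrist view shows the red disc at about (378,225) and the knob's bar top running from (375,124) to (380,183), close to what I predicted.

```bash
python3 - <<'E'
from h import *
np.set_printoptions(precision=4,suppress=True)
d=at_z('w1',378,225,.124);a=at_z('w1',375,124,.168);b=at_z('w1',380,183,.168)
print(d,a,b,(a+b)/2,np.linalg.norm(a-b),np.linalg.norm(((a+b)/2-d)[:2]),np.degrees(np.arctan2(*(a-b)[[1,0]])),np.degrees(np.arctan2(*((a+b)/2-d)[[1,0]])))
c=[at_z('w1',*p,.117) for p in [(331,113),(436,101),(439,245),(346,256)]]
print(np.array(c)); 
for i,j in[(0,3),(1,2),(0,1),(3,2)]: print(np.degrees(np.arctan2(*(c[i]-c[j])[[1,0]])),np.linalg.norm(c[i]-c[j]))
print(proj('w1',monitor.get_obs()['position']))
E
```

```text
[0.6302 0.0995 0.124 ] [0.6006 0.1796 0.168 ] [0.6137 0.1408 0.168 ] [0.6071 0.1602 0.168 ] 0.04089589575371799 0.064954852734406 108.72444202199163 110.7727787712392
[[0.5716 0.1827 0.117 ]
 [0.6529 0.2074 0.117 ]
 [0.6908 0.0898 0.117 ]
 [0.61   0.0636 0.117 ]]
107.89122749274482 0.12519737555268534
107.8555402308569 0.1236091814453543
-163.1120559710603 0.0850029698668462
-162.04140380949204 0.0849130058073941
[314.3482 305.4953]
```

Emit:
step_arm(
  deltas=[
    [[0.43,0.78,0],0.53,1],
    [[0.42,0.77,0],0.52,1],
    [[0,0,-0.9],0,1],
    [[0,0,-0.9],0,1],
    [[0,0,0],0,1],
  ],
)

```text
clock: 3.2
position: [0.6038, 0.1564, 0.205]
tool_rot: [[-0.306, 0.952, -0.012], [0.952, 0.306, -0.003], [0.001, -0.012, -1.0]]
ft_force: [-1.5, -1.0, -1.3]
gripper_width: 0.999
finger_force: 0.0
```

```bash
python3 - <<'E'
from h import *
np.set_printoptions(precision=4,suppress=True)
grab('wrist','w2'); im=cv2.imread('pics/w2.png'); cv2.imwrite('pics/w2b.png',cv2.convertScaleAbs(im,alpha=1.4))
o=monitor.get_obs();print(o['position'],o['tool_rot'])
for p in [(.629,.098,.124),(.608,.159,.168)]: print(proj('w2',p))
E
```

```text
[0.6056 0.1568 0.2082] [[-0.3062  0.952  -0.007 ]
 [ 0.952   0.3061 -0.0018]
 [ 0.0004 -0.0072 -1.    ]]
[324.3652 329.3396]
[324.4604 269.4248]
```

View pics/w2b.png

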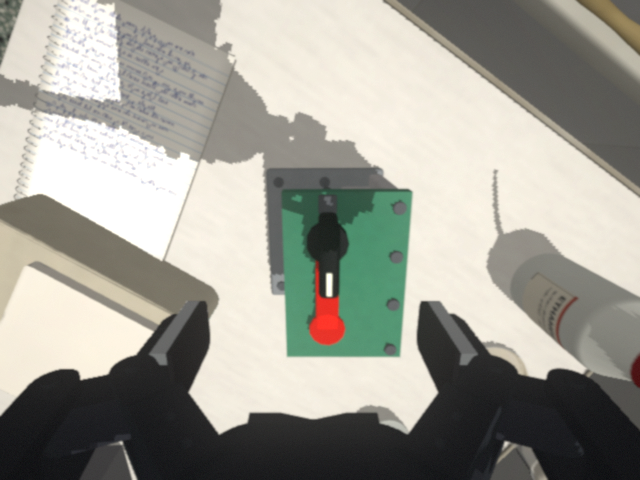

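The close view shows the bar's blade end at about (329,298), its far end at about (328,212) and the red disc at (326,329).

```bash
python3 - <<'E'
from h import *
np.set_printoptions(precision=4,suppress=True)
y=np.array([np.cos(np.radians(108)),np.sin(np.radians(108)),0])
for w,d,e,f in [('w1',(378,225),(380,183),(375,124)),('w2',(326,329),(329,298),(328,212))]:
    D=at_z(w,*d,.124);E=at_z(w,*e,.168);F=at_z(w,*f,.168);print(w,D,E,E+.022*y,F-.022*y,np.linalg.norm(E-F), D+.065*y)
E
```

```text
w1 [0.6302 0.0995 0.124 ] [0.6137 0.1408 0.168 ] [0.6069 0.1618 0.168 ] [0.6074 0.1586 0.168 ] 0.04089589575371799 [0.6101 0.1613 0.124 ]
w2 [0.63   0.0986 0.124 ] [0.6158 0.1435 0.168 ] [0.609  0.1644 0.168 ] [0.6065 0.1689 0.168 ] 0.04907693388549148 [0.6099 0.1604 0.124 ]
```

Emit:
step_arm(
  deltas=[
    [[0.05,0.06,-0.6],0,1],
    [[0,0,-0.6],0,1],
    [[0,0,-0.55],0,1],
    [[0,0,0],0,1],
    [[0,0,0],0,1],
  ],
  squeeze=40,
)

```text
clock: 3.75
position: [0.6113, 0.1604, 0.1434]
tool_rot: [[-0.307, 0.952, 0.002], [0.952, 0.307, 0.0], [-0.0, 0.002, -1.0]]
ft_force: [-0.4, 0.6, 0.1]
gripper_width: 1.001
finger_force: 0.0
```

Emit:
step_arm(
  deltas=[
    [[0,0,0],0,-1],
    [[0,0,0],0,-1],
    [[0,0,0],0,-1],
    [[0,0,0],0,-1],
    [[0,0,0],0,-1],
  ],
)

```text
clock: 4.25
position: [0.6104, 0.161, 0.1416]
tool_rot: [[-0.308, 0.951, 0.0], [0.951, 0.308, 0.0], [-0.0, 0.0, -1.0]]
ft_force: [2.3, 1.1, 2.7]
gripper_width: 0.144
finger_force: 3.9
```

Emit:
step_arm(
  deltas=[
    [[0,0,0],0,-1],
    [[0,0,0],0,-1],
    [[0,0,0],0,-1],
    [[0,0,0],0,-1],
  ],
)

```text
clock: 4.65
position: [0.6108, 0.1611, 0.1417]
tool_rot: [[-0.308, 0.951, 0.001], [0.951, 0.308, 0.0], [0.0, 0.001, -1.0]]
ft_force: [0.7, -0.1, 2.6]
gripper_width: 0.129
finger_force: 41.4
```

Emit:
step_arm(
  deltas=[
    [[0,0,0],-0.6,-1],
    [[0,0,0],-0.6,-1],
    [[0,0,0],-0.6,-1],
    [[0,0,0],-0.6,-1],
    [[0,0,0],-0.6,-1],
  ],
)

```text
clock: 5.15
position: [0.6108, 0.1611, 0.1417]
tool_rot: [[0.05, 0.999, 0.001], [0.999, -0.05, 0.0], [0.0, 0.001, -1.0]]
ft_force: [0.6, 1.4, 1.7]
gripper_width: 0.129
finger_force: 41.4
```

Emit:
step_arm(
  deltas=[
    [[0,0,0],-0.6,-1],
    [[0,0,0],-0.6,-1],
    [[0,0,0],-0.6,-1],
    [[0,0,0],-0.6,-1],
    [[0,0,0],-0.6,-1],
  ],
)

```text
clock: 5.65
position: [0.6109, 0.1611, 0.1417]
tool_rot: [[0.399, 0.917, 0.001], [0.917, -0.399, 0.0], [0.001, 0.001, -1.0]]
ft_force: [1.7, 0.9, 2.2]
gripper_width: 0.134
finger_force: 41.3
```

Emit:
step_arm(
  deltas=[
    [[0,0,0],-0.6,-1],
    [[0,0,0],-0.6,-1],
    [[0,0,0],-0.6,-1],
    [[0,0,0],-0.6,-1],
    [[0,0,0],-0.6,-1],
  ],
)

```text
clock: 6.15
position: [0.6109, 0.1611, 0.1417]
tool_rot: [[0.697, 0.717, 0.001], [0.717, -0.697, 0.0], [0.001, 0.001, -1.0]]
ft_force: [1.0, 0.3, 2.7]
gripper_width: 0.13
finger_force: 41.4
```

Emit:
step_arm(
  deltas=[
    [[0,0,0],-0.6,-1],
    [[0,0,0],-0.6,-1],
    [[0,0,0],0,-1],
    [[0,0,0],0,-1],
    [[0,0,0],0,-1],
  ],
)

```text
clock: 6.65
position: [0.6109, 0.1611, 0.1417]
tool_rot: [[0.79, 0.614, 0.001], [0.614, -0.79, 0.0], [0.001, 0.0, -1.0]]
ft_force: [2.5, 1.5, 4.4]
gripper_width: 0.131
finger_force: 41.4
```

Emit:
step_arm(
  deltas=[
    [[0,0,0],0,0.5],
    [[0,0,0],0,0.5],
    [[0,0,0],0,0.5],
    [[0,0,0],0,0.5],
    [[0,0,0.4],0,0.5],
  ],
)

```text
clock: 7.15
position: [0.6079, 0.1604, 0.1546]
tool_rot: [[0.79, 0.613, -0.006], [0.613, -0.79, -0.001], [-0.006, -0.003, -1.0]]
ft_force: [0.1, 0.6, -0.3]
gripper_width: 0.754
finger_force: 0.0
```

Emit:
step_arm(
  deltas=[
    [[0,0,0.8],0,0.5],
    [[0,0,0.8],0,0.5],
    [[0.25,-0.8,0.8],0,0.5],
    [[0.25,-0.75,0.7],0,0.5],
    [[0,0,0],0,0.5],
  ],
)

```text
clock: 7.65
position: [0.6342, 0.0961, 0.289]
tool_rot: [[0.792, 0.61, 0.012], [0.611, -0.792, -0.001], [0.009, 0.008, -1.0]]
ft_force: [0.9, 0.7, 0.7]
gripper_width: 0.75
finger_force: 0.0
```

```bash
python3 - <<'E'
from h import *
np.set_printoptions(precision=4,suppress=True)
grab('wrist','w3'); grab('wrist','w3'); im=cv2.imread('pics/w3.png')
o=monitor.get_obs();print(o['position'],o['tool_rot'])
q=proj('w3',(.6308,.0993,.120));print(q,proj('w3',(.6108,.1611,.168)))
u,v=[int(x) for x in q]; print(u-100,v-75)
cv2.imwrite('pics/w3b.png',cv2.convertScaleAbs(cv2.resize(im[v-75:v+75,u-100:u+100],(800,600),interpolation=cv2.INTER_CUBIC),alpha=1.4))
E
```

```text
[0.6311 0.0985 0.2835] [[ 0.7912  0.6115  0.0031]
 [ 0.6115 -0.7912  0.0009]
 [ 0.003   0.0012 -1.    ]]
[309.768  214.8968] [226.7894 201.6078]
209 139
```

View pics/w3b.png

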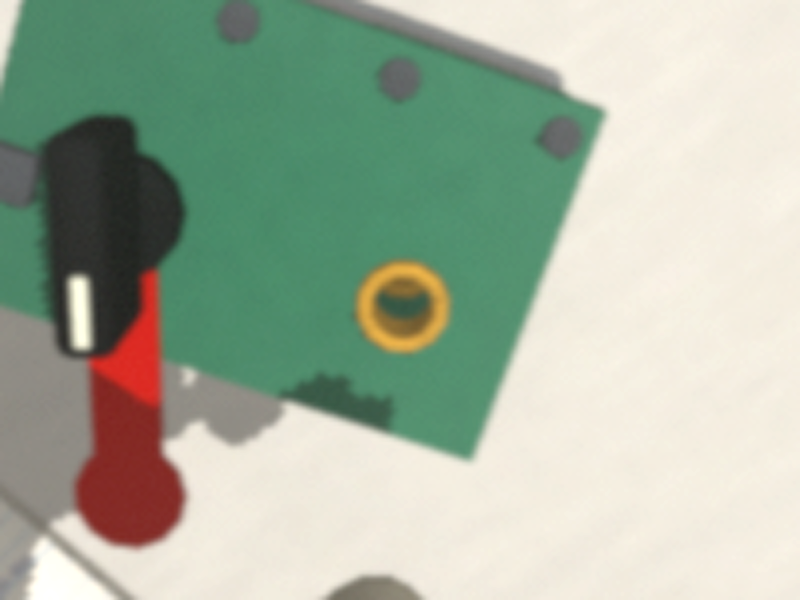

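The shutter is swung clear, and the bushing is at about (309.7,215.4), within 0.5 px of the prediction. So the bore is at about (0.6308, 0.0993). Now to the shaft.

Emit:
step_arm(
  deltas=[
    [[-0.36,-0.78,0],0,0.5],
    [[-0.36,-0.78,0],0,0.5],
    [[-0.36,-0.78,0],0,0.5],
    [[-0.36,-0.78,0],0,0.5],
    [[-0.36,-0.78,0],0,0.5],
  ],
)

```text
clock: 8.25
position: [0.5565, -0.0567, 0.2795]
tool_rot: [[0.789, 0.614, -0.003], [0.614, -0.789, 0.001], [-0.002, -0.003, -1.0]]
ft_force: [-0.3, 0.1, 0.3]
gripper_width: 0.749
finger_force: 0.0
```

Emit:
step_arm(
  deltas=[
    [[-0.36,-0.78,0],0,0.5],
    [[-0.36,-0.78,0],0,0.5],
    [[-0.36,-0.78,0],0,0.5],
    [[-0.36,-0.78,0],0,0.5],
    [[-0.36,-0.78,0],0,0.5],
  ],
)

```text
clock: 8.75
position: [0.4849, -0.2126, 0.2796]
tool_rot: [[0.789, 0.614, -0.003], [0.614, -0.789, 0.002], [-0.001, -0.003, -1.0]]
ft_force: [-0.1, 0.5, 0.7]
gripper_width: 0.75
finger_force: 0.0
```

Emit:
step_arm(
  deltas=[
    [[-0.36,-0.78,0],0,0.5],
    [[-0.3,-0.72,0],0,0.5],
    [[0,0,0],0,0.5],
    [[0,0,0],0,0.5],
    [[0,0,0],0,0.5],
  ],
)

```text
clock: 9.25
position: [0.46, -0.2716, 0.2804]
tool_rot: [[0.79, 0.614, -0.001], [0.614, -0.79, 0.002], [0.0, -0.002, -1.0]]
ft_force: [-0.2, -0.4, -0.3]
gripper_width: 0.747
finger_force: 0.0
```

```bash
python3 - <<'E'
from h import *
np.set_printoptions(precision=4,suppress=True)
grab('wrist','w4'); im=cv2.imread('pics/w4.png')
o=monitor.get_obs();print(o['position'],o['tool_rot'][:,0])
q=proj('w4',(.4604,-.2735,.195));print(q)
u,v=[int(x) for x in q];u=max(u-160,0);v=max(v-120,0); print(u,v)
cv2.imwrite('pics/w4b.png',cv2.convertScaleAbs(cv2.resize(im[v:v+240,u:u+320],(800,600),interpolation=cv2.INTER_CUBIC),alpha=1.2))
E
```

```text
[ 0.4602 -0.2716  0.2807] [0.7893 0.614  0.0001]
[316.1955 243.2765]
156 123
```

View pics/w4b.png

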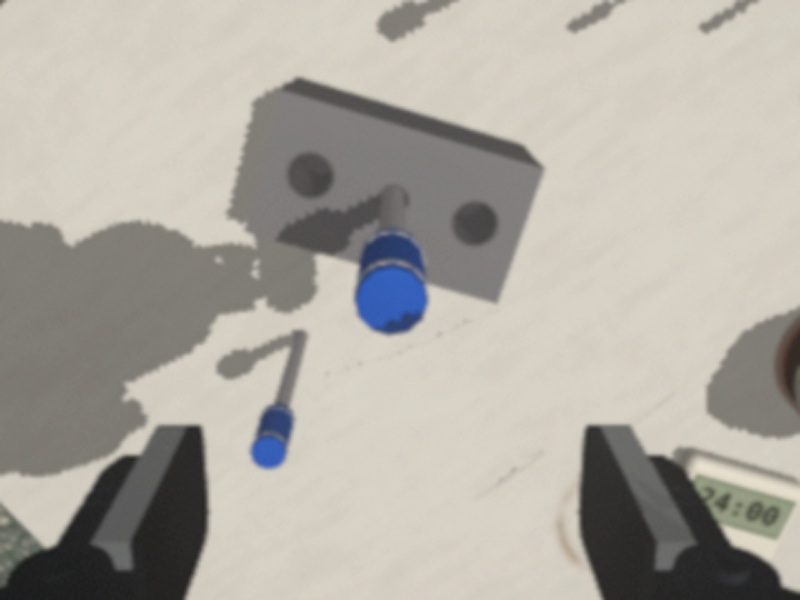

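The handle top is at about (312.8,242.2), 3 px left of the prediction, so it lies almost exactly under the TCP. The small look-alike is clear of the fingers. Descending to grasp.

Emit:
step_arm(
  deltas=[
    [[-0.01,0.01,-0.8],0,0.5],
    [[0,0,-0.8],0,0.5],
    [[0,0,-0.8],0,0.5],
    [[0,0,-0.7],0,0.5],
    [[0,0,0],0,0.5],
  ],
  squeeze=50,
)

```text
clock: 9.8
position: [0.4568, -0.2693, 0.1525]
tool_rot: [[0.789, 0.614, -0.008], [0.614, -0.789, 0.005], [-0.003, -0.009, -1.0]]
ft_force: [-1.0, 0.9, 0.4]
gripper_width: 0.752
finger_force: 0.0
```

Emit:
step_arm(
  deltas=[
    [[0,0,0],0,0.5],
    [[0,0,0],0,-1],
    [[0,0,0],0,-1],
    [[0,0,0],0,-1],
    [[0,0,0],0,-1],
  ],
)

```text
clock: 10.3
position: [0.4601, -0.2728, 0.1591]
tool_rot: [[0.79, 0.613, 0.001], [0.613, -0.79, -0.0], [0.001, 0.001, -1.0]]
ft_force: [-1.8, 2.0, 6.2]
gripper_width: 0.223
finger_force: 48.5
```

Emit:
step_arm(
  deltas=[
    [[0,0,0],0,-1],
    [[0,0,0],0,-1],
    [[0,0,0],0,-1],
    [[0,0,0],0,-1],
  ],
)

```text
clock: 10.7
position: [0.4601, -0.2728, 0.1591]
tool_rot: [[0.79, 0.612, 0.002], [0.612, -0.79, -0.0], [0.001, 0.001, -1.0]]
ft_force: [-1.4, 1.3, 5.6]
gripper_width: 0.218
finger_force: 48.6
```

Emit:
step_arm(
  deltas=[
    [[0,0,0.4],0,-1],
    [[0,0,0.6],0,-1],
    [[0,0,0.7],0,-1],
    [[0,0,0.8],0,-1],
    [[0,0,0.8],0,-1],
  ],
)

```text
clock: 11.2
position: [0.4592, -0.2726, 0.2905]
tool_rot: [[0.79, 0.613, -0.0], [0.613, -0.79, 0.0], [-0.0, -0.0, -1.0]]
ft_force: [-0.3, 0.2, -0.9]
gripper_width: 0.22
finger_force: 49.1
```

Emit:
step_arm(
  deltas=[
    [[0,0,0.7],0,-1],
    [[0,0,0],0,-1],
    [[0,0,0],0,-1],
  ],
)

```text
clock: 11.5
position: [0.4597, -0.2729, 0.3179]
tool_rot: [[0.79, 0.613, 0.001], [0.613, -0.79, -0.001], [0.001, 0.002, -1.0]]
ft_force: [0.1, -0.1, -2.1]
gripper_width: 0.222
finger_force: 49.2
```

Emit:
step_arm(
  deltas=[
    [[0.2,0.4,0],0,-1],
    [[0.35,0.75,0],0,-1],
    [[0.35,0.77,0],0,-1],
    [[0.35,0.77,0],0,-1],
    [[0.35,0.77,0],0,-1],
  ],
)

```text
clock: 12.0
position: [0.5227, -0.1328, 0.3145]
tool_rot: [[0.791, 0.612, -0.004], [0.612, -0.791, 0.001], [-0.002, -0.003, -1.0]]
ft_force: [1.2, -0.1, -1.2]
gripper_width: 0.217
finger_force: 49.1
```

Emit:
step_arm(
  deltas=[
    [[0.36,0.77,0],0,-1],
    [[0.36,0.78,0],0,-1],
    [[0.36,0.78,0],0,-1],
    [[0.36,0.78,0],0,-1],
    [[0.36,0.78,0],0,-1],
  ],
)

```text
clock: 12.5
position: [0.5947, 0.0227, 0.3143]
tool_rot: [[0.79, 0.613, -0.004], [0.613, -0.79, -0.0], [-0.004, -0.003, -1.0]]
ft_force: [0.7, -0.2, -2.0]
gripper_width: 0.217
finger_force: 49.1
```

Emit:
step_arm(
  deltas=[
    [[0.36,0.78,0],0,-1],
    [[0.28,0.6,0],0,-1],
    [[0.21,0.3,0],0,-1],
    [[0,0,0],0,-1],
    [[0,0,0],0,-1],
  ],
)

```text
clock: 13.0
position: [0.6288, 0.0878, 0.3159]
tool_rot: [[0.79, 0.613, -0.003], [0.613, -0.79, -0.001], [-0.003, -0.001, -1.0]]
ft_force: [0.4, 0.3, -2.0]
gripper_width: 0.219
finger_force: 49.1
```

Emit:
step_arm(
  deltas=[
    [[0,0,0],0,-1],
    [[0,0,0],0,-1],
  ],
)

```text
clock: 13.2
position: [0.6292, 0.0873, 0.3174]
tool_rot: [[0.791, 0.612, -0.0], [0.612, -0.791, -0.0], [-0.0, 0.0, -1.0]]
ft_force: [-0.3, 0.9, -1.8]
gripper_width: 0.221
finger_force: 49.1
```

```bash
python3 - <<'E'
from h import *
np.set_printoptions(precision=4,suppress=True)
grab('wrist','w5');grab('side','s5');grab('top','t5'); im=cv2.imread('pics/w5.png');s=cv2.imread('pics/s5.png')
o=monitor.get_obs();p=np.array(o['position']);print(p,o['tool_rot'])
tip=p-[0,0,.149];print('tip',proj('w5',tip),proj('s5',tip),'bore',proj('w5',(.6308,.0993,.12)),'grip',proj('w5',p+[0,0,.0]))
def c(im,uv,w,h,W,H):
    u=int(np.clip(uv[0]-w//2,0,640-w));v=int(np.clip(uv[1]-h//2,0,480-h));print('crop',u,v);return cv2.convertScaleAbs(cv2.resize(im[v:v+h,u:u+w],(W,H),interpolation=cv2.INTER_CUBIC),alpha=1.3)
cv2.imwrite('pics/c5.png',np.hstack([c(im,proj('w5',tip),100,150,400,600),c(s,proj('s5',tip),80,120,400,600)]))
E
```

```text
[0.6294 0.0877 0.3176] [[ 0.7909  0.6119  0.0004]
 [ 0.6119 -0.7909 -0.    ]
 [ 0.0003  0.0003 -1.    ]]
tip [312.9474 217.7856] [330.864  183.6164] bore [304.2959 196.8629] grip [313.0789 302.1275]
crop 262 142
crop 290 123
```

View pics/c5.png

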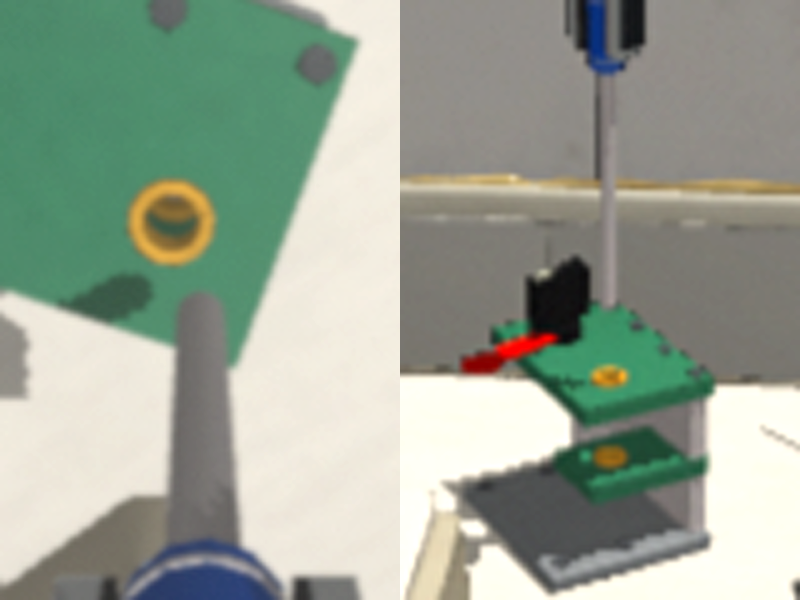

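The shaft hangs upright. Its tip centre is at about (312,220) and the bushing at (305,197.5), so the tip is about 12 mm short of the bore. Correcting this and lowering to just above the rim.

Emit:
step_arm(
  deltas=[
    [[0.06,0.15,0],0,-1],
    [[0,0.14,0],0,-1],
    [[0,0,-0.5],0,-1],
    [[0,0,-0.5],0,-1],
    [[0,0,0],0,-1],
  ],
)

```text
clock: 13.85
position: [0.6299, 0.1005, 0.2735]
tool_rot: [[0.79, 0.613, -0.006], [0.613, -0.79, -0.001], [-0.005, -0.003, -1.0]]
ft_force: [-0.6, -0.1, -1.2]
gripper_width: 0.215
finger_force: 49.1
```

Emit:
step_arm(
  deltas=[
    [[0,0,0],0,-1],
    [[0,0,0],0,-1],
    [[0,0,0],0,-1],
  ],
)

```text
clock: 14.15
position: [0.6327, 0.1003, 0.279]
tool_rot: [[0.79, 0.613, 0.003], [0.613, -0.79, 0.0], [0.002, 0.001, -1.0]]
ft_force: [-0.4, -0.3, -0.8]
gripper_width: 0.214
finger_force: 49.1
```

```bash
python3 - <<'E'
from h import *
np.set_printoptions(precision=4,suppress=True)
grab('wrist','w6');grab('side','s6'); im=cv2.imread('pics/w6.png');s=cv2.imread('pics/s6.png')
o=monitor.get_obs();p=np.array(o['position']);print(p,o['tool_rot'][:,2])
tip=p-[0,0,.149];b=(.6308,.0993,.12);print('tip',proj('w6',tip),proj('s6',tip),'bore',proj('w6',b),proj('s6',b))
def c(im,uv,w,h,W,H):
    u=int(np.clip(uv[0]-w//2,0,640-w));v=int(np.clip(uv[1]-h//2,0,480-h));print('crop',u,v);return cv2.convertScaleAbs(cv2.resize(im[v:v+h,u:u+w],(W,H),interpolation=cv2.INTER_CUBIC),alpha=1.3)
cv2.imwrite('pics/c6.png',np.hstack([c(im,proj('w6',tip),50,75,400,600),c(s,proj('s6',tip),50,75,400,600)]))
E
```

```text
[0.6325 0.1002 0.2786] [ 0.002   0.0003 -1.    ]
tip [312.909  218.7579] [331.3367 193.9701] bore [312.5439 218.1369] [330.8449 197.1127]
crop 287 181
crop 306 156
```

View pics/c6.png

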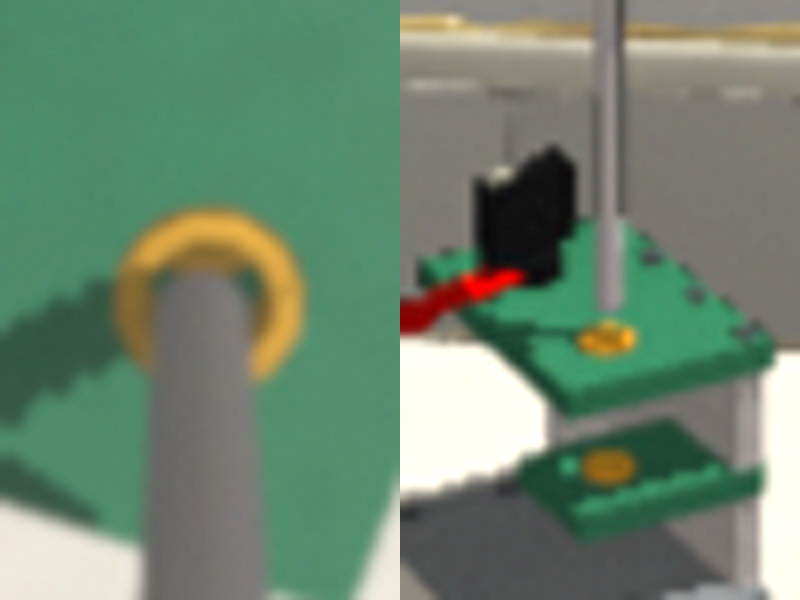

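The tip is just above the rim. Allowing for the height difference, it is about 1.8 mm too far along tool +x and 0.75 mm too far along tool −y. Correcting and entering the upper bushing.

Emit:
step_arm(
  deltas=[
    [[-0.022,-0.042,0],0,-1],
    [[0,0,0],0,-1],
    [[0,0,-0.2],0,-1],
    [[0,0,-0.2],0,-1],
    [[0,0,-0.1],0,-1],
  ],
)

```text
clock: 14.75
position: [0.6302, 0.0983, 0.2554]
tool_rot: [[0.79, 0.613, -0.002], [0.613, -0.79, -0.0], [-0.002, -0.001, -1.0]]
ft_force: [0.1, -0.1, -0.7]
gripper_width: 0.221
finger_force: 49.1
```

Emit:
step_arm(
  deltas=[
    [[0,0,0],0,-1],
    [[0,0,0],0,-1],
    [[0,0,0],0,-1],
  ],
)

```text
clock: 15.05
position: [0.6312, 0.0985, 0.2575]
tool_rot: [[0.79, 0.613, 0.0], [0.613, -0.79, 0.0], [0.0, 0.0, -1.0]]
ft_force: [0.0, -0.3, -1.4]
gripper_width: 0.218
finger_force: 49.1
```

Emit:
step_arm(
  deltas=[
    [[0,0,-0.2],0,-1],
    [[0,0,-0.2],0,-1],
    [[0,0,-0.2],0,-1],
    [[0,0,-0.2],0,-1],
    [[0,0,0],0,-1],
  ],
)

```text
clock: 15.55
position: [0.6298, 0.0983, 0.2229]
tool_rot: [[0.79, 0.613, -0.004], [0.613, -0.79, -0.0], [-0.003, -0.002, -1.0]]
ft_force: [-0.9, 0.2, -1.4]
gripper_width: 0.22
finger_force: 49.1
```

Emit:
step_arm(
  deltas=[
    [[0,0,0],0,-1],
    [[0,0,0],0,-1],
    [[0,0,0],0,-1],
  ],
)

```text
clock: 15.85
position: [0.6314, 0.0985, 0.2259]
tool_rot: [[0.79, 0.613, 0.001], [0.613, -0.79, 0.0], [0.001, 0.001, -1.0]]
ft_force: [-0.5, 0.6, -1.2]
gripper_width: 0.216
finger_force: 49.1
```

Emit:
step_arm(
  deltas=[
    [[0,0,-0.12],0,-1],
    [[0,0,-0.12],0,-1],
    [[0,0,-0.12],0,-1],
    [[0,0,-0.12],0,-1],
    [[0,0,0],0,-1],
  ],
)

```text
clock: 16.35
position: [0.6303, 0.0983, 0.2047]
tool_rot: [[0.79, 0.613, -0.002], [0.613, -0.79, -0.0], [-0.002, -0.001, -1.0]]
ft_force: [0.3, 0.3, -1.2]
gripper_width: 0.219
finger_force: 49.1
```

Emit:
step_arm(
  deltas=[
    [[0,0,0],0,-1],
    [[0,0,0],0,-1],
  ],
)

```text
clock: 16.55
position: [0.6312, 0.0985, 0.2063]
tool_rot: [[0.79, 0.613, 0.0], [0.613, -0.79, 0.0], [0.0, 0.0, -1.0]]
ft_force: [-0.5, 1.1, -0.4]
gripper_width: 0.218
finger_force: 49.1
```

Emit:
step_arm(
  deltas=[
    [[0,0,-0.16],0,-1],
    [[0,0,-0.16],0,-1],
    [[0,0,-0.16],0,-1],
    [[0,0,-0.16],0,-1],
    [[0,0,0],0,-1],
  ],
)

```text
clock: 17.05
position: [0.6299, 0.0983, 0.1786]
tool_rot: [[0.79, 0.613, -0.003], [0.613, -0.79, -0.0], [-0.003, -0.002, -1.0]]
ft_force: [-0.9, 0.1, -1.7]
gripper_width: 0.217
finger_force: 49.1
```

Emit:
step_arm(
  deltas=[
    [[0,0,0],0,-1],
    [[0,0,0],0,-1],
    [[0,0,0],0,-1],
    [[0,0,0],0,-1],
    [[0,0,0],0,-1],
  ],
)

```text
clock: 17.55
position: [0.6312, 0.0985, 0.1808]
tool_rot: [[0.79, 0.613, 0.0], [0.613, -0.79, 0.0], [0.0, 0.0, -1.0]]
ft_force: [0.7, -0.5, -1.5]
gripper_width: 0.219
finger_force: 49.1
```

```bash
python3 - <<'E'
from h import *
np.set_printoptions(precision=4,suppress=True)
grab('side','s7'); s=cv2.imread('pics/s7.png')
o=monitor.get_obs();print(o['position'],o['ft_force'],o['finger_force'])
print(proj('s7',(.631,.099,.031)),proj('s7',(.631,.099,.05)),proj('s7',(.631,.099,.012)))
cv2.imwrite('pics/c7.png',cv2.convertScaleAbs(cv2.resize(s[150:250,290:370],(640,600),interpolation=cv2.INTER_CUBIC),alpha=1.3))
E
```

```text
[0.6311 0.0985 0.1807] [-0.4492 -0.8436 -1.0067] 49.11435491172597
[331.2127 223.4776] [331.154  218.0181] [331.2706 228.8538]
```

View pics/c7.png

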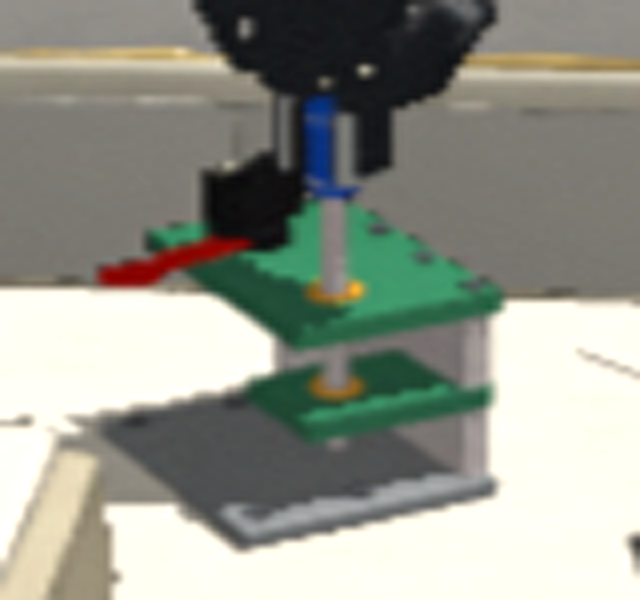

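The shaft passes through both bushings with its tip at about (332,224), which is around z = 0.03 and midway to the base plate. The shutter is open and the contact forces are near zero. Handing in.

```bash
python3 -c "
from h import *
print(ctrl.hand_in())"
```

```text
the job is handed in; nothing more can be done
None
```

I handed the job in with the knob turned past its detent and the shutter clear, and the shaft held still through both bushings, its tip about 19–20 mm below the lower one; the hand-in returned no verdict.

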